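# Rock the seesaw gate of the ball diverter and feed the milling balls down the other chute

## Task

The seesaw gate of the ball diverter slopes to the left; rock it fully over to its stop so that it slopes to the right (as seen from the robot, looking along the feed lane). Then push the two white milling balls forward off the end of the feed lane onto the gate, so that both roll down the right-hand chute and lie in its end pocket. Do it all by pushing with the closed fingertips: lift nothing, let no ball go down the left chute or off the diverter, and leave the things standing around where they are.

Things in the scene. Friction and masses are not known exactly. Their poses are not given: they have to be found in the camera images.
- diverter: Fixed sheet-steel ball diverter on a grey base, 366 mm wide (its y). Origin: on the bench under the gate's pivot; x = feed direction, away from the robot (turned up to 0.35 rad), y left, z up. From the front along x: feed lane, tilting gate, then a backstop plate at x = 38 mm, 115 mm high, y within 28 mm. Gate reaches to y = +-75 mm; a chute with an end pocket on each side to 174 mm.
- gate (a joint): Tilt of the seesaw gate about its pivot (along the diverter's x, 69 mm high), rad. -0.26 = fully down to the left (right end raised), +0.26 = fully down to the right; rigid stops at both. Stiff hinge: stays where left; 2 to 3 N on a tab moves it. A steel trough 150 mm long, 62 mm wide inside, lips 14 mm, floor 75 mm high at the middle.
- right_pad (a point): Centre of the top of the black rubber-topped 40 x 40 mm press tab that sticks out towards the robot from the gate's right end, 69 mm right of the pivot and 60 mm in front of it; moves with the gate, from about 95 mm high when raised to about 59 mm when fully pressed down.
- left_pad (a point): The same for the tab at the gate's left end.
- lane_lip (a point): Middle of the feed lane's open end, on its floor, 80 mm high, diverter x = -35 mm, y = 0. A ball whose centre passes it drops 4 mm on to the gate. The lane runs back along x to its end stop at -117 mm, falling 3 degrees (75.5 mm high there); 36 mm wide inside, 44 outside; kerbs and end stop only 8 mm high, so fingertips 10 to 16 mm above the floor push a ball from behind, clear of them.
- right_pocket (a point): Middle of the floor of the right-hand chute's end pocket, 66 x 52 mm, 33 mm high, 147 mm right of the pivot. The chute slopes down to it from the gate, between steel walls 66 mm apart with rims 78 mm high.
- ball_rear: White ceramic milling ball, diameter 32 mm, 100 g, free to roll; the one nearer the robot, resting against the lane's rear end stop. Origin at its centre.
- ball_front: The same kind of ball, in front of ball_rear and touching it. Origin at its centre. Pushing the rear ball pushes both.
- vial: Bystander: upright sample vial with a screw cap, diameter 33, height 78 mm; origin under its base.
- dish_a: Bystander: round lidded aluminium dish, diameter 61, height 26 mm; origin under its base.
- dish_b: Bystander: a like dish, behind the diverter.
- bowl: Bystander: clear bowl, diameter 120, height 52 mm, behind the diverter; origin under its base.
- lens: Bystander: hand lens lying on the bench to the front left, 45 x 108 x 9 mm.
- scoop: Bystander: scoop lying on the bench to the front right, 52 x 200 x 50 mm.

How it is judged:
By the outcome, as a careful person would: the job done as asked, in the order asked, and still so for the second after the job is handed in, with the robot touching nothing.
It also fails if it takes over 48 s, if anything falls off the work surface, if the arm or the gripper's body presses on something with over 40 N, if the wrist force passes 120 N, or if a joint passes its speed limit or range.

## Robot

A 7-joint arm with a two-finger parallel gripper is mounted at the origin on a cart in front of the work surface, level with it; the furniture and walls round the work are solid. World frame = base frame: x ahead of the robot, y to its left, z up, the work surface at z = 0. Lengths are in m, angles in rad, forces in N, time in s.
With the tool pointing down it reaches from about 0.35 to 0.9 m from the base axis. Payload 8.1 kg.
Tool frame: the origin (TCP) lies on the front face of the gripper's body, between the roots of the fingers; the fingertips stand 66 mm ahead of it and the grasp point (between the pads) lies 47 mm ahead of it; z points along the fingers, y is the line along which they close (so a half turn about z gives the same grasp; the last joint's range is limited). The gripper opens to 92 mm and grips with 3 to 60 N. Pads are 19 mm wide; open, the fingers measure 130 mm over their backs; the gripper's body (75 mm by 190 mm) begins 47 mm behind the grasp point.
Start: joints at [-1.374, 0.434, 0.025, 1.573, -0.012, 1.134, -0.075], TCP at [0.185, 0.597, 0.292] pointing down, gripper open.
Joint ranges: [-2.62, 2.62], [-0.44, 2.09], [-1.27, 1.32], [0.08, 2.57], [-1.32, 4.46], [0.12, 2], [-2.74, 2.74]. Speed limits (rad/s): [2.22, 2.22, 3.01, 3.01, 3.14, 3.14, 3.14].

## Interface

Orientations are given as a 3x3 rotation matrix whose columns are the frame's x, y, z axes.
In Python, from plant import arm gives the robot as it stands.
- The arm moves only by the shell command python3 -m crank 'ROWS' [FORCE]. ROWS is JSON, a list of rows, each a list of 7 numbers: the turn, a rotation vector about the tool's x, y, z as a fraction of full scale, then the shift along the tool's x, y, z as a fraction of full scale, then the gripper's target within -1 to 1 (fully open at 1, half-way at 0, shut at -1). A call has 1 to 10 rows; each row is the pose to reach, as a shift and turn from the pose commanded when the call began, along the tool's axes at that moment, turning the shorter way round; what a row does not reach only later rows make up. Full scale, the value 1, is 75 cm for a shift and pi rad for a turn. A row lasts 1/8 s, in which the tool goes at most 62.5 mm and 10.7 degrees, less where a joint would pass 70% of its speed; a pose out of reach is approached as far as the arm can. A call with a number of a shift or a turn outside -1 to 1 is refused whole. A call with a gripper value outside its range is refused whole. The fingers move at their own pace and stop on an object; FORCE is the grip in N (left out, the last holds). Time passes only in rows, so rows that repeat a pose let the fingers close. It gives the time, the measured TCP pose, the force, the opening and the grip force at its end, in the units of the state.
- arm.state(): the state, without advancing time (a new reading comes with each control period).
- arm.snapshot(name): name is "scene" or "side" or "wrist"; returns a dict with "frame" (384x512x3 uint8, red, green, blue), "z_map" (384x512 float32, m along the optical axis (not along the pixel's ray), 0 where there is no reading), "intrinsics" (3x3 intrinsics, pixels), "D" ([k1, k2, p1, p2, k3] as OpenCV has them; the pictures are not rectified), "extrinsics" (4x4, takes a point from world to camera coordinates). Camera axes: x right, y down, z forward; pixel columns grow to the right and rows downward; lengths in m; the calibration is good to about 2 mm. A picture is of the moment at which its call begins.
- arm.close_job(): hands the job in; it is judged then, once.
The state is a dict: "time_s": time; "joint_positions": joint angles; "qd": joint speeds; "joint_efforts": joint torques, N m; "position": TCP position; "orientation": TCP orientation; "force": force on the tool from outside, world axes, zero at the start; "wrist_torque": the same for the moment, N m; "grip_width": finger opening in m; "grip_force": force on a finger pad.
Only numpy, scipy, OpenCV 4.12 (cv2) and the standard library are available. Lean on these libraries where they do the work, as an engineer would, in place of code of your own. Each camera call takes 0.05 s, during which the arm holds its last target. There are 200 camera calls.

## Working session

There is one attempt and no reset: what is moved stays moved. The work goes in short steps, Python scripts to look and compute and a shell command to move; the robot and the scene stay as the last step left them, time stands still between calls to the robot, and variables do not carry over. Pictures are saved under pics/ and viewed, at most 10 in all, crops included, and the job is handed in when it is done.

```bash
mkdir -p pics; cat > h.py <<'E'
import numpy as np, cv2
from plant import arm
def snap(n,save=None):
    s=arm.snapshot(n); np.savez('last_%s.npz'%n,**s)
    if save: cv2.imwrite('pics/'+save,s['frame'][:,:,::-1])
    return s
def cloud(s):
    z=s['z_map'];h,w=z.shape
    u,v=np.meshgrid(np.arange(w),np.arange(h))
    p=cv2.undistortPoints(np.stack([u,v],-1).reshape(-1,1,2).astype(float),s['intrinsics'],s['D']).reshape(h,w,2)
    c=np.dstack([p*z[...,None],z]); E=s['extrinsics']
    return (c-E[:3,3])@E[:3,:3]
E
python3 - <<'E'
from h import *
a=snap('scene');b=snap('side')
im=np.vstack([a['frame'],b['frame']])[:,:,::-1]
cv2.imwrite('pics/a.png',cv2.resize(a['frame'][:,:,::-1],(800,600)))
cv2.imwrite('pics/b.png',cv2.resize(b['frame'][:,:,::-1],(800,600)))
s=arm.state();print(s['time_s'],s['position'],s['orientation'],s['force'])
E
```

```text
0.1 [0.18453693 0.59677045 0.29155576] [[-9.55367162e-01  2.95420929e-01 -2.47273549e-04]
 [ 2.95420990e-01  9.55366241e-01 -1.33577954e-03]
 [-1.58380433e-04 -1.34920971e-03 -9.99999077e-01]] [ 0.39803165 -0.36055732 -0.21352082]
```

View pics/a.png

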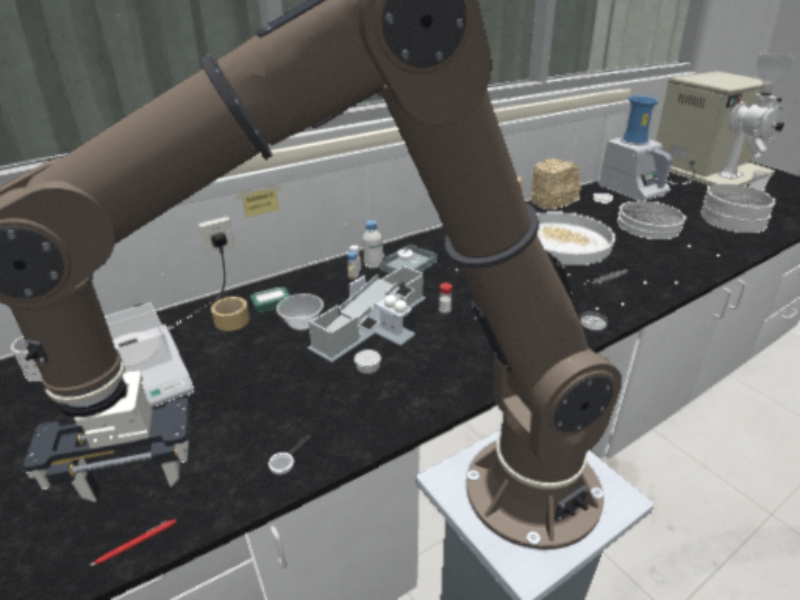

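View pics/b.png

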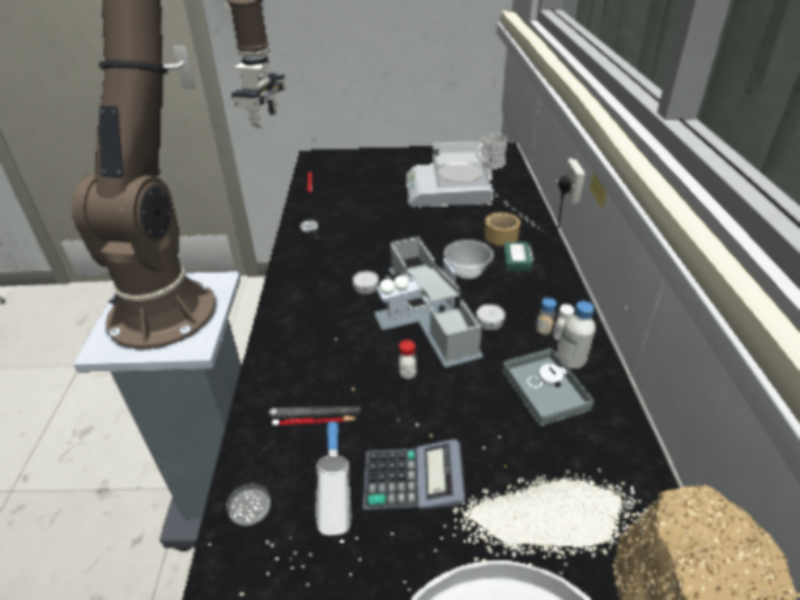

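The scene view shows the diverter near (370,320), with the two balls at about (395,302). In the side view the balls are at (385,287) and (402,283), the vial is at (407,360) and the dishes are at (365,282) and (490,317). Next I'll build a top-down map from the depth.

```bash
python3 - <<'E'
from h import *
for n in('scene','side'):
    s=dict(np.load('last_%s.npz'%n)); P=cloud(s)
    # ortho map: x 0.35..0.85, y -0.3..0.3 ; 1.25mm/px -> image: up = +x, left=+y
    im=np.zeros((400,480,3),np.uint8)
    m=(s['z_map']>0)&(P[...,2]<0.2)&(P[...,2]>-.02)
    Q=P[m];C=s['frame'][m][:,::-1]
    r=((0.85-Q[:,0])/.00125).astype(int);c=((0.3-Q[:,1])/.00125).astype(int)
    o=np.argsort(Q[:,2])
    for i in o:
        if 0<=r[i]<400 and 0<=c[i]<480: cv2.circle(im,(int(c[i]),int(r[i])),1,C[i].tolist(),-1)
    globals()[n]=im
out=np.hstack([scene,side]); 
cv2.imwrite('pics/c.png',cv2.resize(out,(800,333)))
s=dict(np.load('last_side.npz'));s2=dict(np.load('last_scene.npz'))
c=cv2.resize(s['frame'][140:240,220:320,::-1],(400,400),interpolation=cv2.INTER_CUBIC)
d=cv2.resize(s2['frame'][160:260,185:285,::-1],(400,400),interpolation=cv2.INTER_CUBIC)
cv2.imwrite('pics/d.png',np.hstack([c,d]))
E
```

```text
(no output)
```

View pics/c.png

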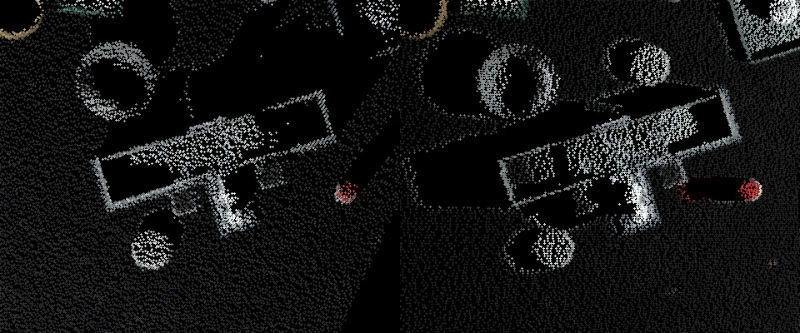

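View pics/d.png

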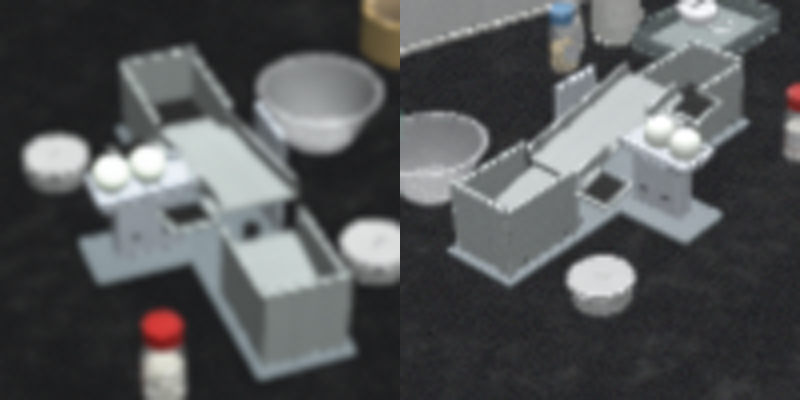

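The diverter is yawed about +0.3 rad with its origin near (0.625, -0.022). The tabs are in view, with the black-topped right tab at map pixel (272,175). I'll refine this with fits.

```bash
python3 - <<'E'
from h import *
import scipy.optimize as so
o=np.array([.625,-.0225]);th=.3
Ps={n:cloud(dict(np.load('last_%s.npz'%n))) for n in('scene','side')}
F={n:np.load('last_%s.npz'%n)['frame'] for n in Ps}
R=lambda t:np.array([[np.cos(t),-np.sin(t)],[np.sin(t),np.cos(t)]])
for it in range(3):
  for n in ['both']:
    Q=np.vstack([p.reshape(-1,3) for p in Ps.values()])
    L=(Q[:,:2]-o)@R(th)
    m=(abs(Q[:,2]-.077)<.005)&(abs(L[:,0])<.05)&(abs(L[:,1])>.085)&(abs(L[:,1])<.2)
    r=cv2.minAreaRect((Q[m,:2]*1000).astype(np.float32))
    print(m.sum(),r)
for n,p in Ps.items():
    Q=p.reshape(-1,3);L=(Q[:,:2]-o)@R(th)
    w=F[n].reshape(-1,3).min(1)
    m=(L[:,0]>-.13)&(L[:,0]<-.04)&(abs(L[:,1])<.03)&(Q[:,2]>.086)&(Q[:,2]<.13)
    B=Q[m]; 
    f=lambda c:np.minimum(np.abs(np.linalg.norm(B-c[:3],axis=1)-.016),np.abs(np.linalg.norm(B-c[3:],axis=1)-.016))
    x=R(th)
    c0=[*(o+R(th)@[-.103,0]),.092,*(o+R(th)@[-.071,0]),.094]
    s=so.least_squares(f,c0,loss='soft_l1',f_scale=.002)
    print(n,m.sum(),s.x.round(4),s.cost, np.arctan2(s.x[4]-s.x[1],s.x[3]-s.x[0]))
    for sg in(1,-1):
        m=(L[:,0]>-.085)&(L[:,0]<-.04)&(abs(L[:,1]-sg*.069)<.025)&(Q[:,2]>.045)&(Q[:,2]<.11)
        print('tab',sg,m.sum(),np.median(Q[m],0).round(4) if m.any() else 0)
    for nm,c,h in(('vial',(.56,-.22),.04),('dish_a',(.475,.073),.015),('dish_b',(.757,-.06),.015)):
        m=(np.hypot(*(Q[:,:2]-c).T)<.05)&(Q[:,2]>h)&(abs(L[:,1])<.4)&((abs(L[:,1])>.19)|(L[:,0]<-.05)|(L[:,0]>.05))
        if m.any():print(nm,(Q[m].min(0)+Q[m].max(0))/2,Q[m].max(0))
E
```

```text
377 ((626.1209106445312, -24.175018310546875), (77.97889709472656, 359.4151916503906), 17.137765884399414)
377 ((626.1209106445312, -24.175018310546875), (77.97889709472656, 359.4151916503906), 17.137765884399414)
377 ((626.1209106445312, -24.175018310546875), (77.97889709472656, 359.4151916503906), 17.137765884399414)
scene 121 [ 0.5284 -0.0536  0.0938  0.5597 -0.0405  0.0953] 0.000426519501942596 0.39560366206742
tab 1 82 [0.546  0.0267 0.0648]
tab -1 70 [ 0.584  -0.1052  0.0914]
vial [ 0.56179116 -0.21913433  0.06153506] [ 0.57648336 -0.20302126  0.08305334]
dish_a [0.47364372 0.07201532 0.02337053] [0.50264764 0.10199056 0.03124924]
dish_b [ 0.76550104 -0.09191283  0.03090142] [ 0.76550104 -0.09191283  0.03090142]
side 128 [ 0.5298 -0.0555  0.0896  0.5601 -0.0462  0.0915] 0.00015956550953138458 0.299624478249521
tab 1 37 [0.5438 0.0253 0.06  ]
tab -1 80 [ 0.5886 -0.1129  0.088 ]
vial [ 0.56539623 -0.22441931  0.05984534] [ 0.58087602 -0.208121    0.07905242]
dish_a [0.47630982 0.07020118 0.02140138] [0.50628781 0.1014521  0.02733012]
dish_b [ 0.75126499 -0.07547067  0.02130695] [ 0.78068873 -0.04628966  0.02754598]
```

```bash
cat > go.py <<'E'
import sys
from h import *
from scipy.spatial.transform import Rotation as Ro
O=np.array([.627,-.024]);T=.299
def row(dx,dy,tip):
    s=arm.state();R=np.array(s['orientation']);c,n=np.cos(T),np.sin(T)
    Rt=np.array([[-c,-n,0],[-n,c,0],[0,0,-1]])
    p=np.r_[O+[c*dx-n*dy,n*dx+c*dy],tip+.066]
    print((dx,dy,tip),(Ro.from_matrix(R.T@Rt).as_rotvec()/np.pi).round(4),(R.T@(p-s['position'])/.75).round(4))
def here():
    s=arm.state();c,n=np.cos(T),np.sin(T);d=np.array(s['position'])[:2]-O
    print('t',s['time_s'],'div xy',(c*d[0]+n*d[1]).round(4),(c*d[1]-n*d[0]).round(4),'tip',round(s['position'][2]-.066,4),'F',np.round(s['force'],1),'q',np.round(s['joint_positions'],2))
if __name__=='__main__':
    here()
    for a in sys.argv[1:]: row(*map(float,a.split(',')))
E
python3 go.py -- -.06,-.069,.2 2>&1 || true; sed -i 's/sys.argv\[1:\]/[x for x in sys.argv[1:] if x!="--"]/' go.py; python3 go.py -- -.06,-.069,.2
```

```text
t 0.1 div xy -0.24 0.7236 tip 0.2256 F [ 0.4 -0.4 -0.2] q [-1.37  0.44  0.02  1.57 -0.01  1.13 -0.08]
Traceback (most recent call last):
  File "go.py", line 15, in <module>
    for a in sys.argv[1:]: row(*map(float,a.split(',')))
                           ~~~^^^^^^^^^^^^^^^^^^^^^^^^^^
ValueError: could not convert string to float: '--'
t 0.1 div xy -0.24 0.7236 tip 0.2256 F [ 0.4 -0.4 -0.2] q [-1.37  0.44  0.02  1.57 -0.01  1.13 -0.08]
(-0.06, -0.069, 0.2) [-4.000e-04 -1.000e-04 -1.906e-01] [-0.7939 -0.7375  0.0352]
```

```bash
python3 -m crank '[[0,0,-0.19,-0.794,-0.7375,0.035,-1],[0,0,-0.19,-0.794,-0.7375,0.035,-1],[0,0,-0.19,-0.794,-0.7375,0.035,-1],[0,0,-0.19,-0.794,-0.7375,0.035,-1],[0,0,-0.19,-0.794,-0.7375,0.035,-1],[0,0,-0.19,-0.794,-0.7375,0.035,-1],[0,0,-0.19,-0.794,-0.7375,0.035,-1],[0,0,-0.19,-0.794,-0.7375,0.035,-1],[0,0,-0.19,-0.794,-0.7375,0.035,-1],[0,0,-0.19,-0.794,-0.7375,0.035,-1]]'; python3 go.py -- -.06,-.069,.2
```

```text
time_s: 1.35
position: [0.4965, 0.0546, 0.272]
orientation: [[-0.956, -0.293, 0.0], [-0.293, 0.956, 0.0], [-0.0, 0.0, -1.0]]
force: [1.9, 0.5, -0.4]
grip_width: 0.0008
grip_force: 0.0
t 1.35 div xy -0.1015 0.1136 tip 0.206 F [ 1.9  0.5 -0.4] q [-0.39  0.25  0.21  1.91 -0.06  0.98  1.72]
(-0.06, -0.069, 0.2) [ 0.      0.     -0.0005] [-0.0558 -0.2433  0.008 ]
```

```bash
python3 -m crank '[[0,0,0,-0.055,-0.243,0.008,-1],[0,0,0,-0.055,-0.243,0.008,-1],[0,0,0,-0.055,-0.243,0.008,-1],[0,0,0,-0.055,-0.243,0.008,-1],[0,0,0,-0.055,-0.243,0.008,-1],[0,0,0,-0.055,-0.243,0.008,-1]]'; python3 - <<'E'
from h import *
import go
go.here(); go.row(-.06,-.069,.105)
s=snap('wrist')
cv2.imwrite('pics/e.png',cv2.resize(s['frame'][:,:,::-1],(800,600)))
P=cloud(s);c,n=np.cos(go.T),np.sin(go.T)
d=P[...,:2]-go.O;X=c*d[...,0]+n*d[...,1];Y=c*d[...,1]-n*d[...,0];Z=P[...,2]
m=(abs(Z-.077)<.004)&(abs(X)<.05)&(abs(Y)<.2)&(abs(Y)>.085)
print(m.sum(),cv2.minAreaRect((P[m][:,:2]*1000).astype(np.float32)) if m.any() else 0)
m=(s['frame'].min(2)>200)&(Z>.088)&(Z<.13)&(X>-.14)&(X<-.03)&(abs(Y)<.03)
print(m.sum(),X[m].min() if m.any() else 0,X[m].max() if m.any() else 0, Y[m].min() if m.any() else 0,Y[m].max() if m.any() else 0)
E
```

```text
time_s: 2.1
position: [0.5883, -0.104, 0.266]
orientation: [[-0.956, -0.295, -0.0], [-0.295, 0.956, 0.001], [0.0, 0.001, -1.0]]
force: [0.6, -0.3, -0.7]
grip_width: 0.0001
grip_force: 0.0
t 2.1 div xy -0.0605 -0.0651 tip 0.2 F [ 0.6 -0.3 -0.7] q [-0.11  0.42  0.28  1.69 -0.13  1.05  2.08]
(-0.06, -0.069, 0.105) [ 0.0003 -0.0001  0.0001] [-0.0007 -0.0053  0.1266]
1330 ((624.743408203125, -25.085617065429688), (70.5980224609375, 347.7084655761719), 17.180858612060547)
2579 -0.11959194021567061 -0.03169713101757257 -0.029941411974119727 0.021834269543405522
```

View pics/e.png

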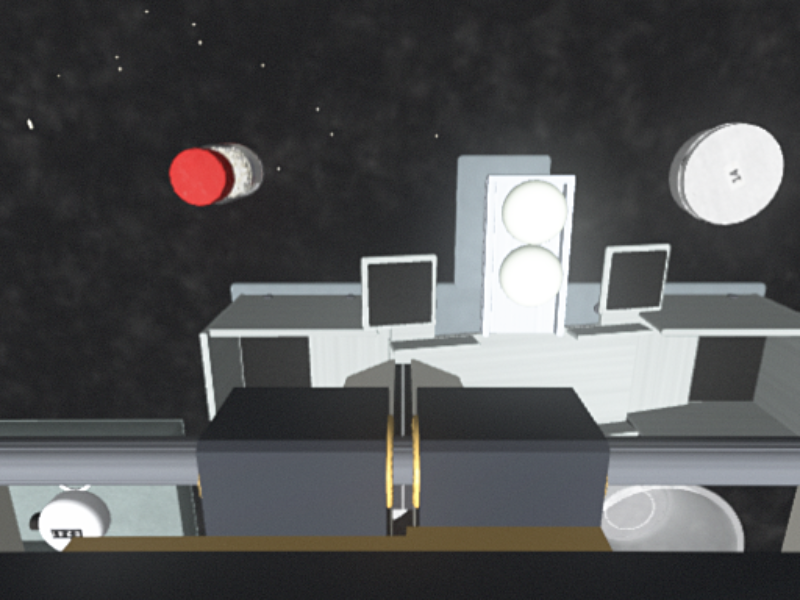

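The wrist view matches the fit: right tab at (400,292), balls at (533,212) and (531,275), vial at (203,178). I'll press the right tab now.

```bash
python3 -m crank '[[0,0,0,-0.001,-0.005,0.06,-1],[0,0,0,-0.001,-0.005,0.11,-1],[0,0,0,-0.001,-0.005,0.126,-1],[0,0,0,-0.001,-0.005,0.134,-1],[0,0,0,-0.001,-0.005,0.142,-1],[0,0,0,-0.001,-0.005,0.15,-1],[0,0,0,-0.001,-0.005,0.158,-1],[0,0,0,-0.001,-0.005,0.166,-1],[0,0,0,-0.001,-0.005,0.174,-1],[0,0,0,-0.001,-0.005,0.178,-1]]'; python3 go.py -- -.06,-.069,.057
```

```text
time_s: 3.4
position: [0.5905, -0.1092, 0.1321]
orientation: [[-0.956, -0.293, -0.0], [-0.293, 0.956, -0.0], [0.0, 0.0, -1.0]]
force: [0.2, -1.0, 2.1]
grip_width: 0.0005
grip_force: 1.2
t 3.4 div xy -0.0599 -0.0706 tip 0.0661 F [ 0.2 -1.   2.1] q [-0.07  0.57  0.24  1.82 -0.18  0.77  2.13]
(-0.06, -0.069, 0.057) [ 0.     -0.     -0.0007] [0.0001 0.0022 0.0122]
```

```bash
python3 -m crank '[[0,0,0,0,0,0.003,-1],[0,0,0,0,0,0.006,-1],[0,0,0,0,0,0.009,-1],[0,0,0,0,0,0.009,-1],[0,0,0,0,0,0.009,-1]]'; python3 go.py
```

```text
time_s: 4.03
position: [0.5901, -0.109, 0.1256]
orientation: [[-0.956, -0.293, -0.001], [-0.293, 0.956, 0.0], [0.001, 0.001, -1.0]]
force: [-0.7, 1.1, 0.1]
grip_width: 0.0006
grip_force: 0.0
t 4.025 div xy -0.0603 -0.0703 tip 0.0596 F [-0.7  1.1  0.1] q [-0.07  0.58  0.23  1.82 -0.18  0.76  2.13]
```

```bash
python3 -m crank '[[0,0,0,0,0,0.003,-1],[0,0,0,0,0,0.005,-1],[0,0,0,0,0,0.005,-1],[0,0,0,0,0,0.005,-1]]'; python3 go.py
```

```text
time_s: 4.53
position: [0.5904, -0.1091, 0.1245]
orientation: [[-0.956, -0.292, 0.001], [-0.292, 0.956, 0.001], [-0.001, 0.001, -1.0]]
force: [-9.5, 2.3, 29.5]
grip_width: 0.0006
grip_force: 13.6
t 4.525 div xy -0.0601 -0.0705 tip 0.0585 F [-9.5  2.3 29.5] q [-0.07  0.58  0.23  1.82 -0.19  0.76  2.13]
```

The gate is at its stop: 29.5 N with the tip at 58.5 mm. I'll lift and move behind the balls.

```bash
python3 -m crank '[[0,0,0,0,0,-0.03,-1],[0,0,0,0,0,-0.08,-1],[0,0,0,0,0,-0.13,-1],[0,0,0,0,0,-0.13,-1],[0,0,0,0,0,-0.13,-1]]'; python3 - <<'E'
from h import *
import go
go.here(); go.row(-.155,0,.15);go.row(-.155,0,.088)
s=snap('side')
P=cloud(s);c,n=np.cos(go.T),np.sin(go.T)
d=P[...,:2]-go.O;X=c*d[...,0]+n*d[...,1];Y=c*d[...,1]-n*d[...,0];Z=P[...,2]
m=(abs(X)<.025)&(abs(Y)<.065)&(Z>.05)&(Z<.1)
print(m.sum(),np.polyfit(Y[m],Z[m],1))
E
```

```text
time_s: 5.15
position: [0.5901, -0.1089, 0.219]
orientation: [[-0.956, -0.293, -0.001], [-0.293, 0.956, 0.0], [0.001, 0.0, -1.0]]
force: [-0.8, -0.0, -1.1]
grip_width: 0.0007
grip_force: 0.0
t 5.15 div xy -0.0603 -0.0703 tip 0.153 F [-0.8 -0.  -1.1] q [-0.09  0.47  0.27  1.74 -0.15  0.95  2.1 ]
(-0.155, 0, 0.15) [ 0.0002 -0.0002 -0.0006] [0.1265 0.0935 0.0042]
(-0.155, 0, 0.088) [ 0.0002 -0.0002 -0.0006] [0.1264 0.0935 0.0868]
285 [0.25708498 0.07245813]
```

Measured gate slope is +0.25, so it is fully over to the right. Moving down behind the rear ball.

```bash
python3 -m crank '[[0,0,0,0.06,0.045,0,-1],[0,0,0,0.1264,0.0935,0,-1],[0,0,0,0.1264,0.0935,0,-1],[0,0,0,0.1264,0.0935,0.04,-1],[0,0,0,0.1264,0.0935,0.0868,-1],[0,0,0,0.1264,0.0935,0.0868,-1],[0,0,0,0.1264,0.0935,0.0868,-1]]'; python3 - <<'E'
from h import *
import go
go.here();go.row(-.13,0,.088);go.row(-.055,0,.0925)
for n in('side','wrist'): globals()[n]=snap(n)
a=cv2.resize(side['frame'][140:240,220:320,::-1],(400,400),interpolation=cv2.INTER_CUBIC)
cv2.imwrite('pics/f.png',np.hstack([a,cv2.resize(wrist['frame'][:,:,::-1],(400,400))]))
E
```

```text
time_s: 6.08
position: [0.4799, -0.0701, 0.1549]
orientation: [[-0.956, -0.292, -0.0], [-0.292, 0.956, -0.0], [0.0, -0.0, -1.0]]
force: [0.4, -0.3, 0.4]
grip_width: 0.0006
grip_force: 0.0
t 6.075 div xy -0.1542 -0.0007 tip 0.0889 F [ 0.4 -0.3  0.4] q [-0.15  0.39  0.24  2.08 -0.14  0.69  2.05]
(-0.13, 0, 0.088) [-0.0001 -0.     -0.0007] [-0.0322  0.001   0.0012]
(-0.055, 0, 0.0925) [-0.0001 -0.     -0.0007] [-0.1322  0.0012 -0.0048]
```

View pics/f.png

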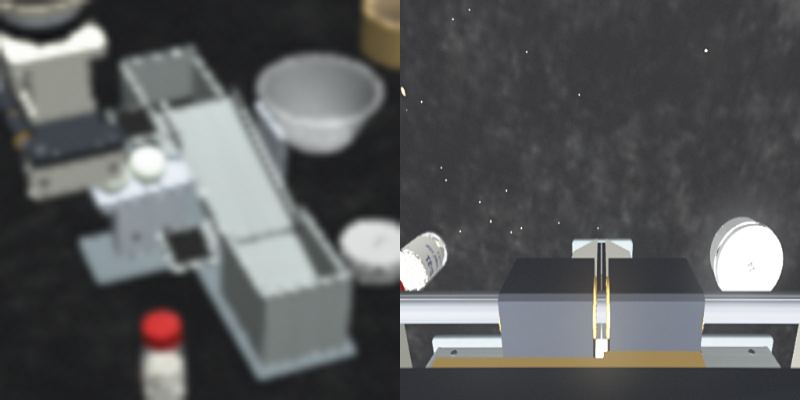

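The gate now slopes to the right chute and the fingertips are centred behind the rear ball (side crop (75,180), balls at (115,172) and (148,160)). Pushing slowly.

```bash
python3 -m crank '[[0,0,0,-0.012,0.001,0,-1],[0,0,0,-0.022,0.001,0,-1],[0,0,0,-0.03,0.001,0,-1],[0,0,0,-0.037,0.001,-0.001,-1],[0,0,0,-0.044,0.001,-0.001,-1],[0,0,0,-0.051,0.001,-0.001,-1],[0,0,0,-0.058,0.001,-0.002,-1],[0,0,0,-0.065,0.001,-0.002,-1],[0,0,0,-0.072,0.001,-0.002,-1],[0,0,0,-0.079,0.001,-0.002,-1]]'; python3 - <<'E'
from h import *
import go
go.here();go.row(-.055,0,.0925)
side=snap('side')
cv2.imwrite('pics/g.png',cv2.resize(side['frame'][140:240,220:320,::-1],(400,400),interpolation=cv2.INTER_CUBIC))
E
```

```text
time_s: 7.42
position: [0.5361, -0.0517, 0.156]
orientation: [[-0.956, -0.293, 0.0], [-0.293, 0.956, 0.0], [-0.0, 0.0, -1.0]]
force: [-1.5, -0.3, 1.1]
grip_width: 0.0005
grip_force: 0.5
t 7.425 div xy -0.095 0.0003 tip 0.09 F [-1.5 -0.3  1.1] q [-0.18  0.46  0.24  1.95 -0.16  0.75  2.02]
(-0.055, 0, 0.0925) [ 0.      0.     -0.0006] [-0.0533 -0.0003 -0.0034]
```

View pics/g.png

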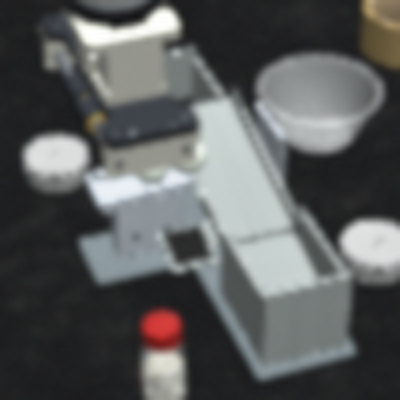

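The front ball is at the lip, just showing past the gripper at (197,150). Pushing on.

```bash
python3 -m crank '[[0,0,0,-0.006,0,0,-1],[0,0,0,-0.012,0,-0.001,-1],[0,0,0,-0.018,0,-0.001,-1],[0,0,0,-0.024,0,-0.001,-1],[0,0,0,-0.03,0,-0.002,-1],[0,0,0,-0.036,0,-0.002,-1],[0,0,0,-0.042,0,-0.003,-1],[0,0,0,-0.048,0,-0.003,-1],[0,0,0,-0.054,0,-0.003,-1],[0,0,0,-0.057,0,-0.003,-1]]'; python3 - <<'E'
from h import *
import go
go.here()
side=snap('side');sc=snap('scene')
d=cv2.resize(sc['frame'][160:260,185:285,::-1],(400,400),interpolation=cv2.INTER_CUBIC)
cv2.imwrite('pics/i.png',np.hstack([cv2.resize(side['frame'][140:240,220:320,::-1],(400,400),interpolation=cv2.INTER_CUBIC),d]))
E
```

```text
time_s: 8.72
position: [0.577, -0.0391, 0.1582]
orientation: [[-0.956, -0.293, 0.0], [-0.293, 0.956, 0.0], [-0.0, -0.0, -1.0]]
force: [-1.0, -0.0, 0.8]
grip_width: 0.0002
grip_force: 0.0
t 8.725 div xy -0.0522 0.0003 tip 0.0922 F [-1.  -0.   0.8] q [-0.2   0.51  0.24  1.85 -0.16  0.8   2.  ]
```

View pics/i.png

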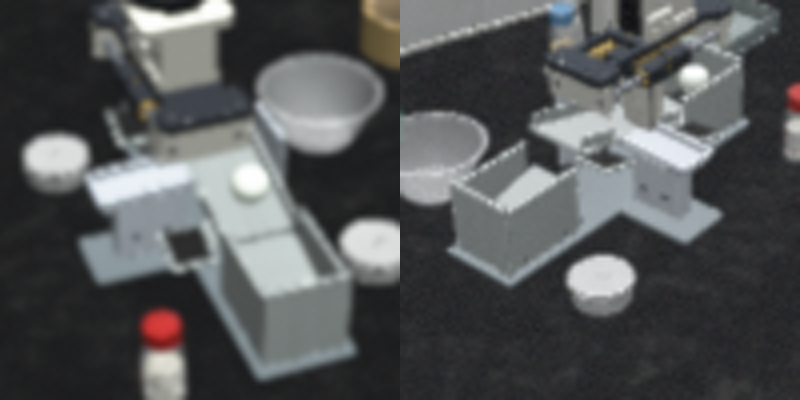

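The lane is empty. One ball is on the gate rolling right (side crop (250,182)); the other should be in the pocket, hidden by the wall. I'll retreat and check with depth.

```bash
python3 -m crank '[[0,0,0,0.02,0,-0.02,-1],[0,0,0,0.06,0,-0.08,-1],[0,0,0,0.12,0,-0.15,-1],[0,0,0,0.12,0.12,-0.18,-1],[0,0,0,0.12,0.2,-0.18,-1],[0,0,0,0.12,0.2,-0.18,-1],[0,0,0,0.12,0.2,-0.18,-1],[0,0,0,0.12,0.2,-0.18,-1],[0,0,0,0.12,0.2,-0.18,-1],[0,0,0,0.12,0.2,-0.18,-1]]' >/dev/null; python3 - <<'E'
from h import *
import go
go.here()
side=snap('side');sc=snap('scene');w=snap('wrist')
for s in(side,sc,w):
    P=cloud(s);c,n=np.cos(go.T),np.sin(go.T)
    d=P[...,:2]-go.O;X=c*d[...,0]+n*d[...,1];Y=c*d[...,1]-n*d[...,0];Z=P[...,2]
    m=(abs(X)<.028)&(Y>-.174)&(Y<-.122)&(Z>.042)&(Z<.072)
    print('pocket',m.sum(),[(v[m].min().round(3),v[m].max().round(3)) for v in(X,Y,Z)] if m.any() else 0)
    g=(abs(X)<.025)&(abs(Y)<.065)&(Z>.05)&(Z<.11)
    if g.sum()>20:print('gate',np.polyfit(Y[g],Z[g],1))
d=cv2.resize(sc['frame'][160:260,185:285,::-1],(400,400),interpolation=cv2.INTER_CUBIC)
cv2.imwrite('pics/j.png',np.vstack([np.hstack([cv2.resize(side['frame'][140:240,220:320,::-1],(400,400),interpolation=cv2.INTER_CUBIC),d])]))
cv2.imwrite('pics/k.png',cv2.resize(w['frame'][:,:,::-1],(800,600)))
E
```

```text
t 10.075 div xy -0.1424 0.1495 tip 0.2271 F [-0.1  0.3  0.4] q [-0.46  0.15  0.2   1.98 -0.03  1.01  1.62]
pocket 68 [(np.float64(-0.016), np.float64(0.026)), (np.float64(-0.174), np.float64(-0.122)), (np.float64(0.043), np.float64(0.071))]
gate [0.2689888 0.0729617]
pocket 57 [(np.float64(-0.02), np.float64(0.026)), (np.float64(-0.174), np.float64(-0.122)), (np.float64(0.043), np.float64(0.072))]
gate [0.21651389 0.07654836]
pocket 17 [(np.float64(0.01), np.float64(0.027)), (np.float64(-0.125), np.float64(-0.122)), (np.float64(0.061), np.float64(0.068))]
gate [0.26257045 0.07498813]
```

View pics/j.png

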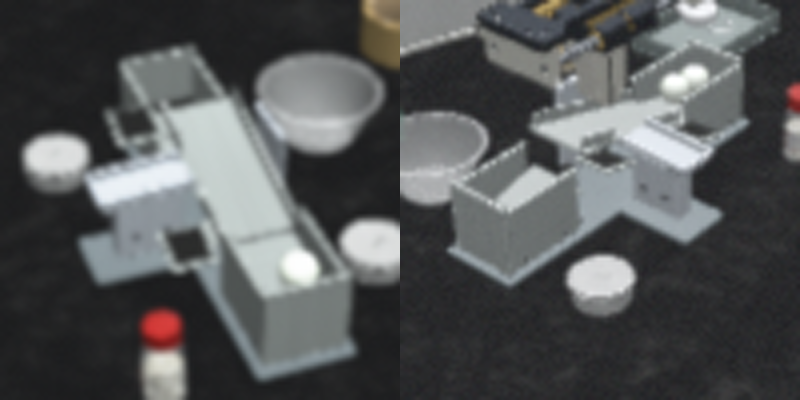

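Both balls are in the right chute, at scene crop (673,85) and (695,75). I'll let them settle and locate them.

```bash
python3 -m crank '[[0,0,0,0,0,0,-1],[0,0,0,0,0,0,-1],[0,0,0,0,0,0,-1],[0,0,0,0,0,0,-1],[0,0,0,0,0,0,-1],[0,0,0,0,0,0,-1],[0,0,0,0,0,0,-1],[0,0,0,0,0,0,-1],[0,0,0,0,0,0,-1],[0,0,0,0,0,0,-1]]' >/dev/null; python3 - <<'E'
from h import *
import go
sc0=dict(np.load('last_scene.npz'));sc=snap('scene')
c,n=np.cos(go.T),np.sin(go.T)
for s in(sc0,sc):
    P=cloud(s);d=P[...,:2]-go.O;X=c*d[...,0]+n*d[...,1];Y=c*d[...,1]-n*d[...,0];Z=P[...,2]
    m=((s['frame'].min(2)>190)&(abs(X)<.035)&(Y>-.175)&(Y<-.07)&(Z>.04)&(Z<.09)).astype(np.uint8)
    k,l,st,ce=cv2.connectedComponentsWithStats(m)
    for i in range(1,k):
        if st[i,4]>8:
            q=l==i;print(st[i,4],ce[i].round(1),[np.percentile(v[q],[5,50,95]).round(3) for v in(X,Y,Z)])
cv2.imwrite('pics/l.png',cv2.resize(sc['frame'][165:225,230:290,::-1],(600,600),interpolation=cv2.INTER_CUBIC))
E
```

```text
47 [255.8 179.2] [array([0.001, 0.01 , 0.025]), array([-0.16 , -0.141, -0.112]), array([0.056, 0.064, 0.07 ])]
16 [249.1 186.1] [array([0.003, 0.015, 0.024]), array([-0.109, -0.096, -0.073]), array([0.042, 0.045, 0.057])]
48 [255.8 179.2] [array([0.001, 0.01 , 0.028]), array([-0.161, -0.146, -0.111]), array([0.056, 0.064, 0.071])]
18 [249.2 186.2] [array([0.001, 0.014, 0.025]), array([-0.113, -0.098, -0.071]), array([0.041, 0.045, 0.059])]
```

View pics/l.png

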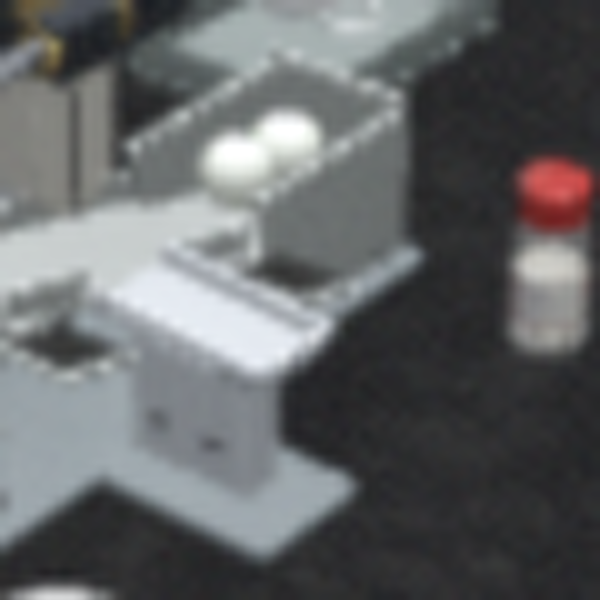

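```bash
python3 - <<'E'
from h import *
import go
s=dict(np.load('last_scene.npz'));E=s['extrinsics'];R=E[:3,:3];C=-R.T@E[:3,3];c,n=np.cos(go.T),np.sin(go.T)
for u in((253.3,181.3),(258.3,178.7)):
    p=cv2.undistortPoints(np.array([[u]],float),s['intrinsics'],s['D'])[0,0];d=R.T@[*p,1]
    for z in(.049,.055,.06):
        q=C+d*(z-C[2])/d[2]-[*go.O,0];print(z,(c*q[0]+n*q[1]).round(3),(c*q[1]-n*q[0]).round(3))
for y,x in((-.157,-.01),(-.157,.017),(-.138,-.017),(-.125,.017)):
    w=np.array([*(go.O+[c*x-n*y,n*x+c*y]),.049]);print(x,y,cv2.projectPoints(w,cv2.Rodrigues(R)[0],E[:3,3],s['intrinsics'],s['D'])[0].ravel())
go.here()
E
```

```text
0.049 0.024 -0.134
0.055 0.017 -0.127
0.06 0.012 -0.12
0.049 0.021 -0.165
0.055 0.014 -0.157
0.06 0.009 -0.151
-0.01 -0.157 [262.67720432 181.6951232 ]
0.017 -0.157 [257.8588595  179.71254192]
-0.017 -0.138 [261.1636344  184.00065992]
0.017 -0.125 [253.12583358 182.66492831]
t 11.525 div xy -0.1423 0.1504 tip 0.2272 F [ 0.1  0.1 -1.3] q [-0.46  0.15  0.2   1.98 -0.03  1.01  1.62]
```

Both balls are at rest, at about y = -158 and -126 mm. The second is close to the pocket's edge, so I'll take a closer measurement from above.

```bash
python3 go.py -- .06,-.147,.22
```

```text
t 11.525 div xy -0.1423 0.1504 tip 0.2272 F [ 0.1  0.1 -1.3] q [-0.46  0.15  0.2   1.98 -0.03  1.01  1.62]
(0.06, -0.147, 0.22) [ 0.      0.     -0.0006] [-0.2705 -0.396   0.0096]
```

```bash
python3 -m crank '[[0,0,0,-0.27,-0.396,0,-1],[0,0,0,-0.27,-0.396,0,-1],[0,0,0,-0.27,-0.396,0,-1],[0,0,0,-0.27,-0.396,0,-1],[0,0,0,-0.27,-0.396,0,-1],[0,0,0,-0.27,-0.396,0,-1],[0,0,0,-0.27,-0.396,0,-1],[0,0,0,-0.27,-0.396,0,-1],[0,0,0,-0.27,-0.396,0,-1],[0,0,0,-0.27,-0.396,0,-1]]' >/dev/null; python3 - <<'E'
from h import *
import go, scipy.optimize as so
go.here();s=snap('wrist');c,n=np.cos(go.T),np.sin(go.T)
P=cloud(s);d=P[...,:2]-go.O;X=c*d[...,0]+n*d[...,1];Y=c*d[...,1]-n*d[...,0];Z=P[...,2]
m=(abs(X)<.031)&(Y>-.172)&(Y<-.085)&(Z>.052)&(Z<.09)
B=np.c_[X[m],Y[m],Z[m]];print(len(B))
f=lambda v:np.minimum(abs(np.linalg.norm(B-v[:3],axis=1)-.016),abs(np.linalg.norm(B-v[3:],axis=1)-.016))
r=so.least_squares(f,[.017,-.157,.049,.017,-.126,.049],loss='soft_l1',f_scale=.001);print(r.x.round(4),r.cost,np.median(f(r.x)))
# wall rims in view
m=(abs(Z-.078)<.003)&(Y<-.1)&(Y>-.2)&(abs(X)<.05);print('rim',X[m].min(),X[m].max(),Y[m].min())
# floor profile along y at x=-.02
for y in np.arange(-.17,-.08,.01):
    q=(abs(X+.02)<.006)&(abs(Y-y)<.003);print(round(y,3),q.sum(),np.median(Z[q]).round(4) if q.any() else 0)
E
```

```text
t 12.775 div xy 0.0596 -0.1459 tip 0.2279 F [-0.  -0.2  0.3] q [-0.04  0.64  0.31  1.25 -0.19  1.28  2.13]
1999
[ 0.0131 -0.1563  0.0494  0.0142 -0.1234  0.0521] 0.005975941501889076 0.0005651649462391113
rim -0.0372769113935551 0.036313568819336645 -0.17124066815196917
-0.17 152 0.0468
-0.16 77 0.0329
-0.15 78 0.0328
-0.14 78 0.033
-0.13 78 0.0328
-0.12 82 0.0367
-0.11 79 0.0391
-0.1 78 0.0416
-0.09 86 0.0442
```

Ball 2 rests 3 mm high on the pocket's edge, in line behind ball 1. I'll nudge it sideways with a light fingertip touch on its top, so that it drops in beside ball 1.

```bash
python3 go.py -- .016,-.111,.078
```

```text
t 12.825 div xy 0.0596 -0.1461 tip 0.2278 F [0.3 0.4 0.4] q [-0.04  0.64  0.31  1.25 -0.19  1.28  2.13]
(0.016, -0.111, 0.078) [ 0.0001  0.0002 -0.0003] [0.0584 0.0467 0.1997]
```

```bash
python3 -m crank '[[0,0,0,0.0584,0.0467,0.02,-1],[0,0,0,0.0584,0.0467,0.08,-1],[0,0,0,0.0584,0.0467,0.14,-1],[0,0,0,0.0584,0.0467,0.18,-1],[0,0,0,0.0584,0.0467,0.2,-1],[0,0,0,0.0584,0.0467,0.2,-1],[0,0,0,0.0584,0.0467,0.2,-1],[0,0,0,0.0584,0.0467,0.2,-1]]' >/dev/null; python3 go.py -- .016,-.111,.0675
```

```text
t 13.825 div xy 0.0165 -0.1123 tip 0.0787 F [-0.4  1.  -0.6] q [-0.06  0.68  0.27  1.57 -0.21  0.92  2.15]
(0.016, -0.111, 0.0675) [-0.0003  0.0007 -0.0006] [0.0008 0.0017 0.0149]
```

```bash
python3 -m crank '[[0,0,0,0,0,0.006,-1],[0,0,0,0,0,0.011,-1],[0,0,0,0,0,0.014,-1],[0,0,0,0,0,0.014,-1]]' >/dev/null; python3 go.py
```

```text
t 14.325 div xy 0.0157 -0.1118 tip 0.0664 F [-0.2 -0.7 -0.6] q [-0.06  0.69  0.26  1.58 -0.22  0.9   2.15]
```

```bash
python3 -m crank '[[0,0,0,0,0,0.001,-1],[0,0,0,0,0,0.002,-1],[0,0,0,0,0,0.002,-1]]' >/dev/null; python3 go.py
```

```text
t 14.7 div xy 0.016 -0.1119 tip 0.0653 F [0.6 0.8 0.5] q [-0.06  0.69  0.26  1.58 -0.22  0.89  2.15]
```

```bash
python3 -m crank '[[0,0,0,0,0,0.001,-1],[0,0,0,0,0,0.002,-1],[0,0,0,0,0,0.002,-1]]' >/dev/null; python3 go.py; python3 - <<'E'
from h import *
import go
s=snap('scene');c,n=np.cos(go.T),np.sin(go.T)
P=cloud(s);d=P[...,:2]-go.O;X=c*d[...,0]+n*d[...,1];Y=c*d[...,1]-n*d[...,0];Z=P[...,2]
m=((s['frame'].min(2)>190)&(abs(X)<.035)&(Y>-.175)&(Y<-.07)&(Z>.04)&(Z<.09)).astype(np.uint8)
k,l,st,ce=cv2.connectedComponentsWithStats(m)
for i in range(1,k):
    if st[i,4]>4: print(st[i],ce[i])
E
```

```text
t 15.075 div xy 0.0166 -0.112 tip 0.0647 F [-0.8  1.1  6.7] q [-0.06  0.69  0.26  1.58 -0.22  0.89  2.15]
[253 176   9   7  35] [257.2        178.88571429]
[245 185   8   3  14] [249.21428571 186.14285714]
```

Contact at 6.7 N. Dragging toward diverter -x.

```bash
python3 -m crank '[[0,0,0,0.005,0,0,-1],[0,0,0,0.01,0,0,-1],[0,0,0,0.015,0,0,-1],[0,0,0,0.02,0,0,-1],[0,0,0,0.025,0,0,-1],[0,0,0,0.03,0,0,-1],[0,0,0,0.03,0,0,-1]]' >/dev/null; python3 go.py -- .06,-.147,.22
```

```text
t 16.0 div xy -0.0073 -0.112 tip 0.0635 F [-0.  -0.6  2.3] q [-0.05  0.67  0.26  1.64 -0.21  0.86  2.17]
(0.06, -0.147, 0.22) [ 0.     -0.0003 -0.0008] [-0.0896 -0.0464 -0.2088]
```

Lift straight up, go back to the viewpoint and measure again.

```bash
python3 -m crank '[[0,0,0,0,0,-0.05,-1],[0,0,0,0,0,-0.12,-1],[0,0,0,0,0,-0.2,-1],[0,0,0,-0.09,-0.046,-0.216,-1],[0,0,0,-0.09,-0.046,-0.216,-1],[0,0,0,-0.09,-0.046,-0.216,-1],[0,0,0,-0.09,-0.046,-0.216,-1],[0,0,0,-0.09,-0.046,-0.216,-1]]' >/dev/null; python3 - <<'E'
from h import *
import go, scipy.optimize as so
go.here();s=snap('wrist');c,n=np.cos(go.T),np.sin(go.T)
P=cloud(s);d=P[...,:2]-go.O;X=c*d[...,0]+n*d[...,1];Y=c*d[...,1]-n*d[...,0];Z=P[...,2]
m=(abs(X)<.031)&(Y>-.172)&(Y<-.085)&(Z>.052)&(Z<.09)
B=np.c_[X[m],Y[m],Z[m]];print(len(B))
f=lambda v:np.minimum(abs(np.linalg.norm(B-v[:3],axis=1)-.016),abs(np.linalg.norm(B-v[3:],axis=1)-.016))
for i in ([.017,-.157,.049,.014,-.126,.049],[.017,-.157,.049,-.017,-.15,.049]):
    r=so.least_squares(f,i,loss='soft_l1',f_scale=.001);print(r.x.round(4),r.cost)
g=(abs(X)<.025)&(abs(Y)<.065)&(Z>.05)&(Z<.11);print('gate',np.polyfit(Y[g],Z[g],1))
E
```

```text
t 17.0 div xy 0.0601 -0.1462 tip 0.2257 F [-0.7  0.5  0.3] q [-0.04  0.64  0.31  1.25 -0.19  1.28  2.13]
2026
[-0.0031 -0.1538  0.0668 -0.1901 -0.12    0.1067] 0.012381220109728867
[ 0.0137 -0.1558  0.0491 -0.0172 -0.1443  0.049 ] 0.005182426206315496
gate [0.26464605 0.0747659 ]
```

Both balls now lie side by side on the pocket floor (z = 49 mm), the gate is still fully right, and the robot is clear of everything.

```bash
python3 -c "
from plant import arm
print(arm.close_job())"
```

```text
the job is handed in; nothing more can be done
None
```

The job is handed in at about 17 s of the 48 s limit: the gate is fully over to the right, and the last depth fit puts both balls side by side on the right pocket's floor; I also rolled the second ball off the pocket's edge with a light fingertip touch, and I didn't re-measure the bystanders at the end.

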